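# Put the lock-head solvent dispenser into service

### The job

Carry the white pump dispenser by its bottle (not by its pump head) to the steel plate, stand it upright near the plate's middle and let go. Then unlock the pump by turning its head anticlockwise, seen from above, as far as it goes, and after that press the head right down to its stop and let it spring back up. Leave the dispenser standing there unlocked, and do not disturb the tub, torch, jar and cutters.

Things in the scene. Friction and masses are not known exactly. Their poses are not given: they have to be found in the camera images.
- bottle: White plastic bottle of the dispenser, loose, 0.35 to 0.55 kg: a block 72 mm (its x) by 52 mm (its y), 84 mm tall, with a 30 mm neck to 93 mm. Origin: centre of its underside, z up. Grip across the 52 mm sides, 50 to 84 mm above its foot; the pump head above reaches 124 mm. A small lug (6 x 16 mm) on its shoulder, 19.5 mm from the axis towards +x, reaches 94 mm.
- pump_head: White head on the bottle axis: a block 44 (its x) x 26 (its y) x 18 mm tall, flat sides and top, with a 12 mm spout along its +x reaching 54 mm from the axis. Origin: centre of its underside, 106 mm above the bottle's foot when up. Locked, the spout points along bottle +x; unlocked, 80 degrees anticlockwise of it. Grip across the 26 mm sides, fingertips 97 mm or more above the foot.
- head_top (a point): Centre of the pump head's flat top, where to press; on the bottle's axis, 124 mm above the bottle's foot when up, 115 mm when fully down.
- collar (a joint): Turn of the pump head about the vertical, rad, growing anticlockwise seen from above: 0 = locked (starts at 0 to 0.15), 1.4 = stop, unlocked. Light friction (0.015 N m), stays where it is left; the bottle itself can turn on the plate if forced past the stop. Below about 0.7 the lug blocks pressing.
- stem (a joint): How far the pump head is pressed, m: 0 = up, 0.009 = down on its stop. A spring pushes it up, 3 N at the top and 8 N at the stop.
- plate: Bare steel base plate, fixed to the bench, 180 x 180 mm, 8 mm thick. Origin: centre of its underside, on the bench; x and y along its edges, z up.
- tub: Bystander: white open plastic tub, 90 mm across, 85 mm tall, standing. Origin: centre of its underside.
- torch: Bystander: black torch standing on its 34 mm wide lamp end, 95 mm tall. Origin: centre of its underside.
- jar: Bystander: round amber jar with a white cap, 54 mm across, 95 mm tall, standing. Origin: centre of its underside.
- cutters: Bystander: small side cutters lying flat, about 125 mm long (its x), 30 mm wide, 10 mm high. Origin: near the middle of the underside.
There are look-alikes about, which are no part of the job. Leave any purple or turquoise look-alike of the bottle alone.

How it is judged:
By the outcome, as a careful person would: the job done as asked, in the order asked, and still so for the second after the job is handed in, with the robot touching nothing.
It also fails if it takes over 58 s, if anything falls off the work surface, if the arm or the gripper's body presses on something with over 40 N, if the wrist force passes 120 N, or if a joint passes its speed limit or range.

### The arm

A 6-joint arm with a two-finger parallel gripper is mounted at the origin on the work surface. World frame = base frame: x ahead of the robot, y to its left, z up, the work surface at z = 0. Lengths are in m, angles in rad, forces in N, time in s.
With the tool pointing down it reaches from about 0.35 to 0.975 m from the base axis. Payload 4.9 kg.
Tool frame: the origin (TCP) lies on the centre line of the jaws, within the pads' length; the fingertips stand 19 mm ahead of it and the grasp point (between the pads) is the TCP; z points along the fingers, y is the line along which they close (so a half turn about z gives the same grasp; the last joint's range is limited). The gripper opens to 85 mm and grips with 20 to 120 N. Pads are 22 mm wide; open, the fingers measure 114 mm over their backs; the gripper's body (76 mm by 85 mm) begins 54 mm behind the grasp point. The pads swing forward as they close: fully open they stand 13 mm farther back than shut.
Start: joints at [1.111, 0.053, 1.613, -0, 1.476, -0.119], TCP at [0.209, 0.589, 0.25] pointing down, gripper open.
Joint ranges: [-3.01, 3.01], [-1.01, 2.22], [0.06, 2.58], [-1.02, 4.17], [0.09, 2.62], [-3.14, 3.14]. Speed limits (rad/s): [2.57, 2.57, 3.14, 3.14, 3.14, 3.14].

### API

Orientations are given as a unit quaternion [w, x, y, z].
In Python, from plant import state, grab_frame, ticket, spotter gives the robot as it stands.
- The arm moves only by the tool apply_moves, never from a script. Its argument "series" is a list of rows, each an object of numbers: "jaw": the closure, from 0 (fully open) to 1 (shut); "dx", "dy", "dz": the shift along the tool's x, y, z in mm; "turn": the turn about the tool's z in rad. A call has 1 to 5 rows; each row is the pose to reach, as a shift and turn from the pose commanded when the call began, along the tool's axes at that moment; what a row does not reach only later rows make up. A row lasts 1/12 s, in which the tool goes at most 41.7 mm and 7.16 degrees, less where a joint would pass 70% of its speed; a pose out of reach is approached as far as the arm can. A call with a gripper value outside its range is refused whole. The fingers move at their own pace and stop on an object; the grip force is fixed at half the most. Time passes only in rows, so rows that repeat a pose let the fingers close. It gives the time, the measured TCP pose, the force, the opening and the grip force at its end, in the units of the state.
- state(): the state, without advancing time (a new reading comes with each control period).
- grab_frame(name): name is "scene" or "top"; returns a dict with "pixels" (400x640x3 uint8, red, green, blue), "mtx" (3x3 intrinsics, pixels), "camera_from_world" (4x4, takes a point from world to camera coordinates). Camera axes: x right, y down, z forward; pixel columns grow to the right and rows downward; lengths in m; the calibration is good to about 2 mm. A picture is of the moment at which its call begins. There is no depth.
- ticket.job_done(): hands the job in; it is judged then, once.
Trained networks look in a picture, given as the dict that the camera call returned (one of the last four; its "shot" number tells which), for a name from the list of things; names that differ only in an ending like _2 or _b are one class to them, and where a whole thing is asked for, a point or a joint stands for the part that bears it (a point fixed in the world has none). Each returns a list of dicts, best first, with "conf" (0 to 1); they miss things now and then, are a little off and sometimes report something else, mostly with a low value. They report only what shows in the picture. A call takes as long as a camera call. They do not tell look-alikes from the thing itself.
- spotter.outline_of(picture, target): "region" (400x640 bool, what is visible of it) and "extent" ([left, top, right, bottom] in pixels, round what is visible of it).
The state is a dict: "time": time; "joint_pos": joint angles; "joint_vel": joint speeds; "joint_efforts": joint torques, N m; "tool_pos": TCP position; "tool_rot": TCP orientation; "contact_force": force on the tool from outside, world axes, zero at the start; "ft_torque": the same for the moment, N m; "gripper_width": opening from 0.0 (shut) to 1.0 (fully open); "grasp_force": force on a finger pad.
Only numpy, scipy, OpenCV 4.12 (cv2) and the standard library are available. Lean on these libraries where they do the work, as an engineer would, in place of code of your own. Each camera call takes 0.05 s, during which the arm holds its last target. There are 200 camera calls.

## Working session

There is one attempt and no reset: what is moved stays moved. The work goes in short steps, Python scripts to look and compute and a tool call to move; the robot and the scene stay as the last step left them, time stands still between calls to the robot, and variables do not carry over. Pictures are saved under pics/ and viewed, at most 10 in all, crops included, and the job is handed in when it is done.

Besides the shell and the picture viewer there is one more tool, called after "Request:" in YAML: its name, and indented under it one key for each argument. apply_moves: Moves the arm, as the interface text tells. Its arguments: {"type":"object","properties":{"series":{"type":"array","items":{"type":"object","properties":{"jaw":{"type":"number"},"dx":{"type":"number"},"dy":{"type":"number"},"dz":{"type":"number"},"turn":{"type":"number"}}}}},"required":["series"]}

```bash
mkdir -p pics
cat > h.py <<'E'
import numpy as np, cv2
from plant import state, grab_frame, ticket, spotter
def save(f,n,crop=None,s=1):
    p=f["pixels"][:,:,::-1]
    if crop: l,t,r,b=crop; p=p[t:b,l:r]
    cv2.imwrite(n,cv2.resize(p,None,fx=s,fy=s,interpolation=cv2.INTER_CUBIC))
def proj(f,P):
    c=np.c_[np.atleast_2d(P),np.ones(len(np.atleast_2d(P)))]@np.array(f["camera_from_world"]).T
    u=c[:,:3]@np.array(f["mtx"]).T
    return u[:,:2]/u[:,2:]
def back(f,uv,z):
    M=np.array(f["camera_from_world"]);R=M[:3,:3];o=-R.T@M[:3,3]
    d=R.T@np.linalg.solve(np.array(f["mtx"]),[uv[0],uv[1],1.])
    return o+d*(z-o[2])/d[2]
E
python3 - <<'E'
from h import *
s=state();print(s)
for n in("top","scene"):
    f=grab_frame(n);save(f,f"pics/{n}0.png")
    M=np.array(f["camera_from_world"]);print(n,(-M[:3,:3].T@M[:3,3]).round(3))
    for t in("bottle","pump_head","plate","tub","torch","jar","cutters"):
        for r in spotter.outline_of(f,t):
            ys,xs=np.nonzero(r["region"]);c=(xs.mean(),ys.mean())
            print(t,round(r["conf"],2),r["extent"],np.round(c),back(f,c,{"bottle":.084,"pump_head":.124,"plate":.008}.get(t,.05))[:2].round(3),f["pixels"][r["region"]].mean(0).round())
E
```

```text
{'time': 0.0, 'joint_pos': array([ 1.11102011e+00,  5.33618132e-02,  1.61429856e+00,  2.49743824e-05,
        1.47598263e+00, -1.19016023e-01]), 'joint_vel': array([ 9.16629506e-05,  3.34064828e-04, -1.18895127e-04,  1.86207262e-03,
       -6.04865251e-04,  6.41791093e-05]), 'joint_efforts': array([ 2.25492186e-04, -3.93674970e+01, -3.70177352e+01, -4.55148972e-05,
        7.00152726e-03, -3.82983671e-05]), 'tool_pos': array([0.20862064, 0.58853785, 0.24905718]), 'tool_rot': array([-3.04470008e-04,  1.69558044e-01,  9.85519669e-01, -9.78994708e-04]), 'contact_force': array([-0.12985648, -0.59186197, -0.17522746]), 'ft_torque': array([-0.01014511,  0.00809587, -0.05038393]), 'grasp_force': 0.0, 'gripper_width': 0.9973610844830937}
top [0.505 0.01  0.89 ]
bottle 0.73 [210.2, 220.9, 267.9, 243.7] [242. 232.] [0.499 0.184] [169. 165. 168.]
bottle 0.68 [195.7, 163.3, 236.9, 201.4] [214. 183.] [0.603 0.249] [ 86.  59. 105.]
bottle 0.64 [163.1, 214.7, 200.4, 260.3] [180. 233.] [0.492 0.317] [ 84.  58. 102.]
pump_head 0.9 [213.5, 223.8, 250.6, 240.5] [234. 232.] [0.497 0.193] [205. 199. 203.
[... 1582 characters left out ...]
[0.372 0.216] [ 49. 104. 103.]
pump_head 0.77 [472.4, 187.7, 490.5, 217.1] [481. 204.] [0.496 0.324] [ 85.  51. 106.]
plate 0.61 [206.1, 174.3, 282.9, 230.4] [248. 204.] [ 0.523 -0.183] [135. 133. 135.]
plate 0.51 [167.2, 234.6, 201.2, 287.0] [183. 260.] [ 0.721 -0.236] [134. 122. 114.]
tub 0.76 [248.0, 267.0, 299.7, 329.5] [276. 296.] [ 0.77  -0.001] [134. 130. 131.]
torch 0.57 [404.9, 307.9, 437.4, 357.9] [419. 333.] [0.763 0.252] [32. 31. 33.]
jar 0.61 [165.0, 236.1, 199.4, 282.8] [183. 259.] [ 0.747 -0.209] [135. 123. 115.]
cutters 0.67 [398.9, 186.6, 435.0, 201.8] [411. 195.] [0.42  0.188] [152. 147. 148.]
cutters 0.51 [327.6, 183.7, 349.8, 213.9] [337. 201.] [0.492 0.031] [62. 61. 64.]
```

View pics/top0.png

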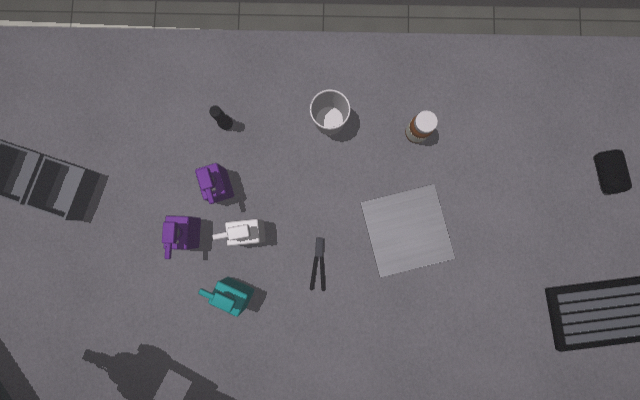

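View pics/scene0.png

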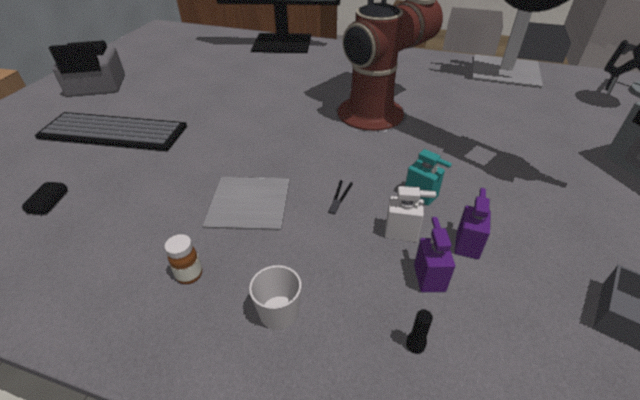

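The top view shows the white dispenser at about (243,232) with its spout pointing left (world +y). The turquoise one is at (230,297), the purple ones at (213,183) and (181,233), and the plate at (407,230). The scene view agrees, with the white one at (405,214). Next I'll fit the poses by silhouette.

```bash
cat > fit.py <<'E'
from h import *
from scipy.optimize import minimize
def box(x0,x1,y0,y1,z0,z1): return np.array([[x,y,z] for x in(x0,x1) for y in(y0,y1) for z in(z0,z1)])
def parts(p,z0=0):
    x,y,a,c=p
    body=[box(-.036,.036,-.026,.026,0,.084),box(-.013,.013,-.013,.013,.084,.106)]
    head=[box(-.022,.022,-.013,.013,.106,.124),box(.022,.054,-.006,.006,.109,.121)]
    def T(P,t): R=np.array([[np.cos(t),-np.sin(t),0],[np.sin(t),np.cos(t),0],[0,0,1]]); return P@R.T+[x,y,z0]
    return [T(b,a) for b in body],[T(b,a+c) for b in head]
def render(f,ps,S=4):
    m=np.zeros((400*S,640*S),np.uint8)
    for P in ps:
        cv2.fillConvexPoly(m,cv2.convexHull(((proj(f,P)+.5)*S).round().astype(np.int32)),1)
    return cv2.resize(m.astype(np.float32),(640,400),interpolation=cv2.INTER_AREA)
def white(f,p,z0=0,kind="w"):
    px=f["pixels"].astype(int); hsv=cv2.cvtColor(f["pixels"],cv2.COLOR_RGB2HSV)
    if kind=="w": m=(px.min(2)>105)&(hsv[...,1]<40)
    if kind=="p": m=(px[...,0]>px[...,1]*1.3)&(px[...,2]>px[...,1]*1.4)
    if kind=="t": m=(px[...,1]>px[...,0]*1.5)
    g=render(f,sum(parts(p,z0),[]),1)>0
    g=cv2.dilate(g.astype(np.uint8),np.ones((13,13)))
    return (m&(g>0)).astype(np.float32)
def fit(fs,p0,z0=0,kind="w"):
    ms=[white(f,p0,z0,kind) for f in fs]
    def cost(p): return sum(np.abs(render(f,sum(parts(p,z0),[]))-m).sum()/m.sum() for f,m in zip(fs,ms))+.05*max(0,abs(p[3]-.7)-.75)
    best=min((minimize(cost,np.array(p0)+d,method="Nelder-Mead",options=dict(initial_simplex=np.array(p0)+d+np.vstack([np.zeros(4),np.diag([.008,.008,.15,.15])]),xatol=1e-4,fatol=1e-4)) for d in([0,0,0,0],[.004,-.004,.1,-.1],[-.004,.004,-.1,.1])),key=lambda r:r.fun)
    return best.x,best.fun,ms
E
python3 - <<'E'
from fit import *
fs=[grab_frame("top"),grab_frame("scene")]
for k,p in(("w",(.5,.185,1.6,.05)),("t",(.366,.205,1.1,.05)),("p",(.6,.245,3.4,.05)),("p",(.49,.31,3.1,.05))):
    for F in ([fs,fs[:1],fs[1:]] if k=="w" else [fs[:1]]):
        x,c,ms=fit(F,p,0,k);print(k,x.round(4),round(c,3),[int(m.sum()) for m in ms])
        print("  corners",np.round([q[:2] for q in parts(x)[0][0][::2]],3).tolist(), "spout",parts(x)[1][1][4:,:2].mean(0).round(3))
        if k=="w" and len(F)==2:
            for i,f in enumerate(F):
                o=f["pixels"].copy(); r=(render(f,sum(parts(x),[]))>.5).astype(np.uint8)
                o[(cv2.dilate(r,np.ones((3,3)))-r)>0]=[255,0,0]
                u=proj(f,[[x[0],x[1],.08]])[0].astype(int); c=cv2.resize(o[u[1]-45:u[1]+45,u[0]-45:u[0]+45],(390,390),interpolation=cv2.INTER_CUBIC)
                img=c if i==0 else np.hstack([img,c])
            cv2.imwrite("pics/fit0.png",img[:,:,::-1])
f=fs[0]
r=spotter.outline_of(f,"plate")[0]["region"].astype(np.uint8)
rc=cv2.minAreaRect(np.argwhere(r)[:,::-1].astype(np.float32));b=np.array([back(f,u,.008)[:2] for u in cv2.boxPoints(rc)])
print("plate",b.round(3).tolist(),b.mean(0))
E
```

```text
w [ 0.5022  0.1954  2.1246 -0.1062] 0.877 [1648, 2521]
  corners [[0.543, 0.178], [0.499, 0.151], [0.505, 0.24], [0.461, 0.212]] spout [0.479 0.244]
w [ 0.4998  0.2033  2.1222 -0.0511] 0.401 [1648]
  corners [[0.541, 0.186], [0.496, 0.159], [0.503, 0.248], [0.459, 0.22]] spout [0.474 0.251]
w [0.4975 0.1867 1.7262 0.2677] 0.446 [2521]
  corners [[0.529, 0.155], [0.477, 0.147], [0.518, 0.226], [0.466, 0.218]] spout [0.475 0.236]
t [0.358  0.2095 1.141  0.0428] 0.24 [1076]
  corners [[0.367, 0.166], [0.319, 0.188], [0.397, 0.231], [0.349, 0.253]] spout [0.378 0.26 ]
p [ 0.6074  0.2599  3.5003 -0.0359] 0.392 [850]
  corners [[0.632, 0.297], [0.65, 0.248], [0.565, 0.272], [0.583, 0.223]] spout [0.556 0.243]
p [ 0.4949  0.3264  3.144  -0.049 ] 0.488 [912]
  corners [[0.531, 0.353], [0.531, 0.301], [0.459, 0.352], [0.459, 0.3]] spout [0.441 0.329]
plate [[0.575, -0.072], [0.625, -0.252], [0.449, -0.296], [0.4, -0.119]] [ 0.5122191  -0.18472392]
```

View pics/fit0.png

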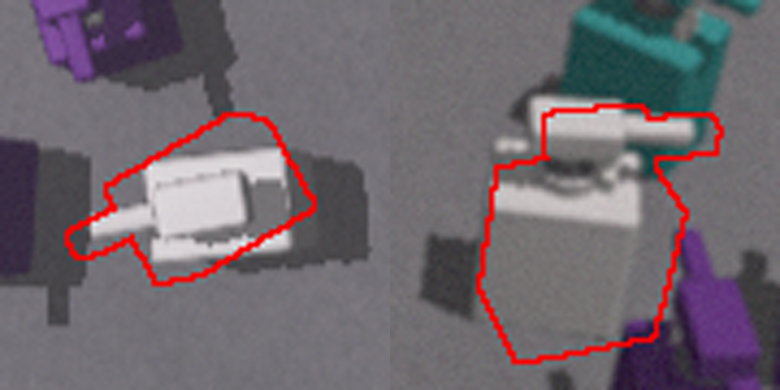

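The red fit overlay is off because the white mask leaked into the carpet. The crop corners are clear, so I'll fit from those: body top face (147,158),(284,148),(292,246),(152,262) and head top (153,182),(238,173),(248,225),(158,237).

```bash
cat > pts.py <<'E'
from fit import *
from scipy.optimize import least_squares
fs=[grab_frame("top"),grab_frame("scene")]
def cr(f,l):
    u=proj(f,[[.5022,.1954,.08]])[0].astype(int); return (np.array(l,float)+.5)/(390/90)-.5+u-45
B=[[.036,-.026,.084],[-.036,-.026,.084],[-.036,.026,.084],[.036,.026,.084]]
H=[[.022,-.013,.124],[-.022,-.013,.124],[-.022,.013,.124],[.022,.013,.124]]
ot=cr(fs[0],[(147,158),(284,148),(292,246),(152,262),(153,182),(238,173),(248,225),(158,237)])
# scene: body front side is -y side of bottle (world +x)
Bs=[[-.036,-.026,.084],[.036,-.026,.084],[-.036,-.026,0],[.036,-.026,0]]
os_=cr(fs[1],[(105,210),(247,222),(99,322),(240,342)])
def world(P,a,p):
    P=np.array(P);c,s=np.cos(a),np.sin(a)
    return np.c_[p[0]+c*P[:,0]-s*P[:,1],p[1]+s*P[:,0]+c*P[:,1],P[:,2]]
def res(p,w=(1,1)):
    a=proj(fs[0],np.r_[world(B,p[2],p),world(H,p[2]+p[3],p)])-ot
    b=proj(fs[1],world(Bs,p[2],p))-os_
    return np.r_[w[0]*a.ravel(),w[1]*b.ravel()]
for w in((1,1),(1,0),(.01,1)):
    r=least_squares(res,(.5,.185,1.65,.05),args=(w,));print(r.x.round(4),res(r.x).reshape(-1,2).round(1).tolist())
E
python3 pts.py
python3 - <<'E'
from fit import *
f=grab_frame("top")
# plate by brightness + corners
for kind,p in(("t",(.366,.205,1.1,.05)),("p",(.6,.245,3.4,.05)),("p",(.49,.31,3.1,.05))):
    x,c,ms=fit([f],p,0,kind)
g=cv2.GaussianBlur(f["pixels"].mean(2).astype(np.float32),(3,3),0);m=(g>125).astype(np.uint8);m[:,:345]=0;m[:,470:]=0;m[:170]=0;m[290:]=0
m=cv2.morphologyEx(m,cv2.MORPH_CLOSE,np.ones((5,5)));rc=cv2.minAreaRect(np.argwhere(m)[:,::-1].astype(np.float32))
b=np.array([back(f,u,.008)[:2] for u in cv2.boxPoints(rc)]);print(m.sum(),b.round(3).tolist(),b.mean(0),np.linalg.norm(np.diff(b,axis=0),axis=1))
r=cv2.approxPolyDP(cv2.convexHull(np.argwhere(m)[:,::-1].astype(np.int32)),6,True)[:,0]
print([back(f,u,.008)[:2].round(3).tolist() for u in r])
s=state();q=s["tool_rot"]
from scipy.spatial.transform import Rotation as R
print(R.from_quat(np.r_[q[1:],q[0]]).as_matrix().round(3))
E
```

```text
[0.4999 0.1853 1.7183 0.0056] [[-1.9, 1.1], [-0.3, -0.7], [0.5, 0.9], [-0.7, 1.3], [-1.1, 0.6], [0.7, -0.1], [-0.2, 0.6], [-0.9, 0.7], [-0.7, 0.4], [2.1, 1.6], [-3.6, 2.1], [-2.9, 1.4]]
[0.501  0.1844 1.6845 0.0394] [[-1.1, -0.0], [0.6, -0.7], [0.6, 0.9], [-0.7, 0.3], [-0.6, 0.1], [1.2, -0.7], [0.3, 0.1], [-0.4, 0.1], [-1.7, 0.3], [1.1, 2.2], [-4.5, 1.9], [-3.8, 2.1]]
[ 0.4949  0.1868  1.7269 -0.0031] [[-2.9, 3.6], [-1.2, 1.5], [-0.2, 3.0], [-1.4, 3.8], [-2.0, 3.1], [-0.1, 2.4], [-1.0, 3.1], [-1.8, 3.1], [0.6, -0.9], [3.3, 0.0], [-2.3, 0.8], [-1.8, -0.1]]
6009 [[0.574, -0.074], [0.624, -0.251], [0.448, -0.295], [0.4, -0.121]] [ 0.51151353 -0.18534189] [0.18344732 0.18119761 0.18002714]
[[0.45, -0.293], [0.404, -0.123], [0.574, -0.074], [0.621, -0.245]]
[[-0.942  0.334 -0.   ]
 [ 0.334  0.942 -0.   ]
 [-0.    -0.    -1.   ]]
```

Request:
apply_moves:
  series:
    - {"dx":-410,"dy":-283,"turn":1.112,"jaw":0}
    - {"dx":-410,"dy":-283,"turn":1.112,"jaw":0}
    - {"dx":-410,"dy":-283,"turn":1.112,"jaw":0}
    - {"dx":-410,"dy":-283,"turn":1.112,"jaw":0}
    - {"dx":-410,"dy":-283,"turn":1.112,"jaw":0}

```text
invalid input at $.series[0]: expected keys jaw, dx, dy, dz, turn
```

```bash
cat > go.py <<'E'
import sys,numpy as np
from plant import state
from scipy.spatial.transform import Rotation as R
x,y,z,a=map(float,sys.argv[1:5])
s=state();q=s["tool_rot"];M=R.from_quat(np.r_[q[1:],q[0]]).as_matrix()
cur=np.arctan2(M[1,1],M[0,1])
print("d mm",(M.T@(np.array([x,y,z])-s["tool_pos"])*1000).round(1),"turn",round(cur-a,3),"| pos",s["tool_pos"].round(4),"ya",round(cur,3),"zaxis",M[:,2].round(3),"t",s["time"],"F",s["contact_force"].round(1),"q6",s["joint_pos"][5].round(3),"w",round(s["gripper_width"],3),"g",s["grasp_force"])
E
python3 go.py .5005 .1848 .249 .119
```

```text
d mm [-410.  -283.5    1.3] turn 1.111 | pos [0.2089 0.589  0.2503] ya 1.23 zaxis [-0. -0. -1.] t 1.1 F [0.1 0.6 0.1] q6 -0.119 w 1.0 g 0.0
```

Request:
apply_moves:
  series:
    - {"dx":-410,"dy":-283,"dz":0,"turn":1.11,"jaw":0}
    - {"dx":-410,"dy":-283,"dz":0,"turn":1.11,"jaw":0}
    - {"dx":-410,"dy":-283,"dz":0,"turn":1.11,"jaw":0}
    - {"dx":-410,"dy":-283,"dz":0,"turn":1.11,"jaw":0}
    - {"dx":-410,"dy":-283,"dz":0,"turn":1.11,"jaw":0}

```text
time: 1.52
tool_pos: [0.3316, 0.4187, 0.2504]
tool_rot: [0.0, 0.467, 0.884, 0.0]
contact_force: [1.6, 0.3, -0.0]
gripper_width: 0.999
grasp_force: 0.0
```

```bash
python3 go.py .5005 .1848 .249 .119
```

```text
d mm [-288.4    7.5    1.5] turn 0.481 | pos [0.3316 0.4187 0.2504] ya 0.6 zaxis [ 0.  0. -1.] t 1.5167 F [ 1.6  0.3 -0. ] q6 0.162 w 0.999 g 0.0
```

Request:
apply_moves:
  series:
    - {"dx":-288,"dy":7.5,"dz":0,"turn":0.48,"jaw":0}
    - {"dx":-288,"dy":7.5,"dz":0,"turn":0.48,"jaw":0}
    - {"dx":-288,"dy":7.5,"dz":0,"turn":0.48,"jaw":0}
    - {"dx":-288,"dy":7.5,"dz":0,"turn":0.48,"jaw":0}
    - {"dx":-288,"dy":7.5,"dz":0,"turn":0.48,"jaw":0}

```text
time: 1.93
tool_pos: [0.4547, 0.2501, 0.2507]
tool_rot: [0.0, 0.663, 0.749, 0.0]
contact_force: [0.5, 1.0, 1.1]
gripper_width: 0.996
grasp_force: 0.0
```

```bash
python3 go.py .5005 .1848 .16 .119
```

```text
d mm [-70.4  37.5  90.7] turn 0.003 | pos [0.4547 0.2501 0.2507] ya 0.122 zaxis [ 0.001  0.    -1.   ] t 1.9333 F [0.5 1.  1.1] q6 0.238 w 0.996 g 0.0
```

Request:
apply_moves:
  series:
    - {"dx":-35,"dy":18,"dz":0,"turn":0,"jaw":0}
    - {"dx":-70.4,"dy":37.5,"dz":0,"turn":0,"jaw":0}
    - {"dx":-70.4,"dy":37.5,"dz":30,"turn":0,"jaw":0}
    - {"dx":-70.4,"dy":37.5,"dz":55,"turn":0,"jaw":0}
    - {"dx":-70.4,"dy":37.5,"dz":55,"turn":0,"jaw":0}

```text
time: 2.35
tool_pos: [0.4971, 0.1852, 0.1895]
tool_rot: [-0.003, 0.662, 0.749, -0.004]
contact_force: [-1.4, 0.1, -1.8]
gripper_width: 0.997
grasp_force: 0.0
```

```bash
python3 go.py .5005 .1848 .076 .119
python3 - <<'E'
from h import *
a=grab_frame("top");b=grab_frame("scene")
save(a,"pics/a.png",(170,150,290,290),4);save(b,"pics/b.png",(340,100,500,260),3.5)
A=cv2.imread("pics/a.png");B=cv2.imread("pics/b.png");h=560
cv2.imwrite("pics/pre.png",cv2.resize(np.hstack([cv2.resize(A,(int(A.shape[1]*h/A.shape[0]),h)),cv2.resize(B,(h,h))]),None,fx=.75,fy=.75))
E
```

```text
d mm [ -0.7   4.4 113.5] turn 0.004 | pos [0.4971 0.1852 0.1895] ya 0.123 zaxis [-0.01  -0.002 -1.   ] t 2.35 F [-1.4  0.1 -1.8] q6 0.093 w 0.997 g 0.0
```

View pics/pre.png

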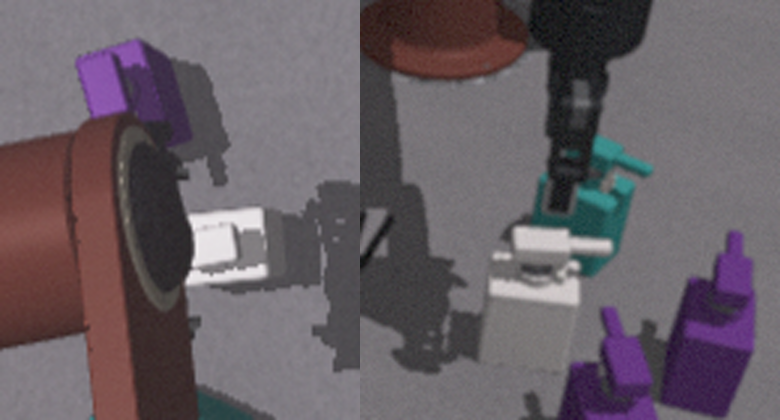

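The scene crop shows the gripper above and behind the white head at about (542,240), with its near fingertip at about (562,205). The top view is mostly hidden by the arm. I'll check the alignment by projection.

```bash
python3 - <<'E'
from h import *
f=grab_frame("scene"); s=state();print(s["tool_pos"])
t=s["tool_pos"]
for d in(.05,-.05): print(proj(f,[t+[d*.993,d*.119,-.006]]).round(1))
print("head",proj(f,[[.5005,.1848,.124],[.5005,.1848,.0]]).round(1))
E
python3 go.py .5005 .1848 .076 .119
```

```text
[0.50004151 0.18711479 0.19627256]
[[415.2 181.7]]
[[416.2 150.7]]
head [[409.4 191.6]
 [401.3 233.6]]
d mm [-2.400e+00  1.000e-01  1.203e+02] turn 0.006 | pos [0.5    0.1871 0.1963] ya 0.125 zaxis [ 0.001  0.    -1.   ] t 2.5 F [ 0.5 -0.6  1.1] q6 0.093 w 1.0 g 0.0
```

Request:
apply_moves:
  series:
    - {"dx":-2.4,"dy":0,"dz":35,"turn":0.006,"jaw":0}
    - {"dx":-2.4,"dy":0,"dz":70,"turn":0.006,"jaw":0}
    - {"dx":-2.4,"dy":0,"dz":95,"turn":0.006,"jaw":0}
    - {"dx":-2.4,"dy":0,"dz":112,"turn":0.006,"jaw":0}
    - {"dx":-2.4,"dy":0,"dz":120,"turn":0.006,"jaw":0}

```text
time: 2.92
tool_pos: [0.4996, 0.185, 0.0745]
tool_rot: [-0.0, 0.663, 0.748, -0.0]
contact_force: [-0.1, -0.2, 0.5]
gripper_width: 0.999
grasp_force: 0.0
```

Request:
apply_moves:
  series:
    - {"dx":0,"dy":0,"dz":0,"turn":0,"jaw":0}
    - {"dx":0,"dy":0,"dz":0,"turn":0,"jaw":0.2}
    - {"dx":0,"dy":0,"dz":0,"turn":0,"jaw":0.3}
    - {"dx":0,"dy":0,"dz":0,"turn":0,"jaw":0.4}
    - {"dx":0,"dy":0,"dz":0,"turn":0,"jaw":0.5}

```text
time: 3.33
tool_pos: [0.501, 0.1848, 0.078]
tool_rot: [0.0, 0.664, 0.748, 0.001]
contact_force: [-4.7, -0.7, 8.2]
gripper_width: 0.599
grasp_force: 62.0
```

```bash
python3 go.py .5005 .1848 .076 .119
```

```text
d mm [ 0.  -0.5  2. ] turn 0.0 | pos [0.501  0.1848 0.078 ] ya 0.119 zaxis [ 0.001  0.001 -1.   ] t 3.3333 F [-4.7 -0.7  8.2] q6 0.094 w 0.599 g 61.99107511667535
```

Request:
apply_moves:
  series:
    - {"dx":0,"dy":0,"dz":0,"turn":0,"jaw":0.7}
    - {"dx":0,"dy":0,"dz":-5,"turn":0,"jaw":0.7}
    - {"dx":0,"dy":0,"dz":-25,"turn":0,"jaw":0.7}
    - {"dx":0,"dy":0,"dz":-45,"turn":0,"jaw":0.7}
    - {"dx":0,"dy":0,"dz":-60,"turn":0,"jaw":0.7}

```text
time: 3.75
tool_pos: [0.5001, 0.1844, 0.1365]
tool_rot: [0.0, 0.664, 0.748, 0.0]
contact_force: [-0.8, -0.0, -4.4]
gripper_width: 0.6
grasp_force: 63.9
```

```bash
python3 go.py .5115 -.185 .145 -.58
python3 - <<'E'
from h import *
b=grab_frame("scene");save(b,"pics/lift.png",(340,80,500,260),3)
E
```

```text
d mm [-368.1  -32.6   -8.6] turn 0.699 | pos [0.5001 0.1844 0.1365] ya 0.119 zaxis [ 0.001  0.    -1.   ] t 3.75 F [-0.8 -0.  -4.4] q6 0.095 w 0.6 g 63.94250214798376
```

View pics/lift.png

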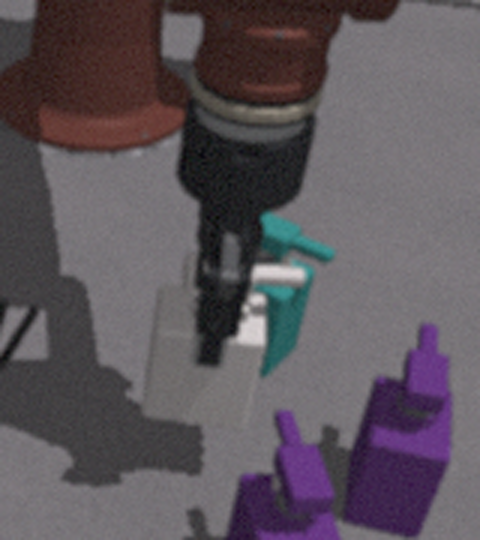

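The scene crop shows the white bottle lifted clear and upright in the jaws, and the neighbours haven't moved. Carrying it to the plate.

Request:
apply_moves:
  series:
    - {"dx":-20,"dy":-2,"dz":-5,"turn":0,"jaw":0.7}
    - {"dx":-55,"dy":-5,"dz":-9,"turn":0.06,"jaw":0.7}
    - {"dx":-95,"dy":-9,"dz":-9,"turn":0.16,"jaw":0.7}
    - {"dx":-135,"dy":-12,"dz":-9,"turn":0.26,"jaw":0.7}
    - {"dx":-175,"dy":-16,"dz":-9,"turn":0.36,"jaw":0.7}

```text
time: 4.22
tool_pos: [0.5044, 0.0073, 0.1437]
tool_rot: [0.0, 0.788, 0.615, 0.0]
contact_force: [0.7, 0.0, -4.4]
gripper_width: 0.596
grasp_force: 64.0
```

```bash
python3 go.py .5115 -.185 .145 -.58
```

```text
d mm [-184.9   53.5   -1.3] turn 0.335 | pos [0.5044 0.0073 0.1437] ya -0.245 zaxis [ 0. -0. -1.] t 4.2167 F [ 0.7  0.  -4.4] q6 0.112 w 0.596 g 63.96735794842243
```

Request:
apply_moves:
  series:
    - {"dx":-37,"dy":11,"dz":0,"turn":0.08,"jaw":0.7}
    - {"dx":-75,"dy":22,"dz":0,"turn":0.16,"jaw":0.7}
    - {"dx":-113,"dy":33,"dz":0,"turn":0.24,"jaw":0.7}
    - {"dx":-150,"dy":43,"dz":0,"turn":0.33,"jaw":0.7}
    - {"dx":-175,"dy":51,"dz":0,"turn":0.335,"jaw":0.7}

```text
time: 4.63
tool_pos: [0.5119, -0.1765, 0.1436]
tool_rot: [0.0, 0.88, 0.475, -0.0]
contact_force: [0.6, 0.8, -4.3]
gripper_width: 0.593
grasp_force: 64.0
```

```bash
python3 go.py .5115 -.185 .088 -.58
```

```text
d mm [-7.3  4.3 55.6] turn -0.001 | pos [ 0.5119 -0.1765  0.1436] ya -0.581 zaxis [-0.001 -0.001 -1.   ] t 4.6333 F [ 0.6  0.8 -4.3] q6 0.113 w 0.593 g 63.985272275749594
```

Request:
apply_moves:
  series:
    - {"dx":-7.3,"dy":4.3,"dz":15,"turn":0,"jaw":0.7}
    - {"dx":-7.3,"dy":4.3,"dz":32,"turn":0,"jaw":0.7}
    - {"dx":-7.3,"dy":4.3,"dz":45,"turn":0,"jaw":0.7}
    - {"dx":-7.3,"dy":4.3,"dz":52,"turn":0,"jaw":0.7}
    - {"dx":-7.3,"dy":4.3,"dz":54,"turn":0,"jaw":0.7}

```text
time: 5.05
tool_pos: [0.5108, -0.1806, 0.0876]
tool_rot: [-0.002, 0.879, 0.477, -0.001]
contact_force: [-0.4, -0.3, -5.1]
gripper_width: 0.594
grasp_force: 63.9
```

Request:
apply_moves:
  series:
    - {"dx":0,"dy":0,"dz":0,"turn":0,"jaw":0.7}
    - {"dx":0,"dy":0,"dz":1,"turn":0,"jaw":0.7}
    - {"dx":0,"dy":0,"dz":2,"turn":0,"jaw":0.7}

```text
time: 5.3
tool_pos: [0.5133, -0.1818, 0.0895]
tool_rot: [0.001, 0.879, 0.477, 0.001]
contact_force: [0.3, -0.2, -4.9]
gripper_width: 0.594
grasp_force: 63.9
```

```bash
python3 go.py .5115 -.185 .085 -.58
```

```text
d mm [-3.7  0.2  4.5] turn 0.005 | pos [ 0.5133 -0.1818  0.0895] ya -0.575 zaxis [ 0.002 -0.001 -1.   ] t 5.3 F [ 0.3 -0.2 -4.9] q6 0.098 w 0.594 g 63.926614474039525
```

Request:
apply_moves:
  series:
    - {"dx":-3,"dy":0,"dz":1,"turn":0,"jaw":0.7}
    - {"dx":-3,"dy":0,"dz":2,"turn":0,"jaw":0.7}
    - {"dx":-3,"dy":0,"dz":2.5,"turn":0,"jaw":0.7}
    - {"dx":-3,"dy":0,"dz":2.5,"turn":0,"jaw":0.7}

```text
time: 5.63
tool_pos: [0.5109, -0.1844, 0.0861]
tool_rot: [0.0, 0.879, 0.477, 0.0]
contact_force: [0.7, -0.4, -3.0]
gripper_width: 0.598
grasp_force: 63.9
```

```bash
python3 go.py .5115 -.185 .085 -.58
```

```text
d mm [-0.1  0.8  1.1] turn 0.004 | pos [ 0.5109 -0.1844  0.0861] ya -0.576 zaxis [ 0. -0. -1.] t 5.6333 F [ 0.7 -0.4 -3. ] q6 0.093 w 0.598 g 63.90128837199882
```

Contact is beginning, so I'll go down a little more.

Request:
apply_moves:
  series:
    - {"dx":0,"dy":0,"dz":0.5,"turn":0,"jaw":0.7}
    - {"dx":0,"dy":0,"dz":1,"turn":0,"jaw":0.7}
    - {"dx":0,"dy":0,"dz":1,"turn":0,"jaw":0.7}

```text
time: 5.88
tool_pos: [0.511, -0.1845, 0.086]
tool_rot: [0.0, 0.879, 0.477, -0.0]
contact_force: [-4.1, 1.8, 5.2]
gripper_width: 0.597
grasp_force: 65.0
```

```bash
python3 go.py .5115 -.185 .085 -.58
```

```text
d mm [-0.1  0.7  1. ] turn 0.004 | pos [ 0.511  -0.1845  0.086 ] ya -0.576 zaxis [-0. -0. -1.] t 5.8833 F [-4.1  1.8  5.2] q6 0.093 w 0.597 g 64.95432974305004
```

Request:
apply_moves:
  series:
    - {"dx":0,"dy":0,"dz":-0.5,"turn":0,"jaw":0.3}
    - {"dx":0,"dy":0,"dz":-0.5,"turn":0,"jaw":0.15}
    - {"dx":0,"dy":0,"dz":-0.5,"turn":0,"jaw":0}
    - {"dx":0,"dy":0,"dz":-0.5,"turn":0,"jaw":0}
    - {"dx":0,"dy":0,"dz":-0.5,"turn":0,"jaw":0}

```text
time: 6.3
tool_pos: [0.511, -0.1844, 0.0854]
tool_rot: [0.0, 0.879, 0.477, 0.0]
contact_force: [0.0, -0.2, -1.3]
gripper_width: 1.003
grasp_force: 0.0
```

Request:
apply_moves:
  series:
    - {"dx":0,"dy":0,"dz":-15,"turn":0,"jaw":0}
    - {"dx":0,"dy":0,"dz":-30,"turn":0,"jaw":0}
    - {"dx":0,"dy":0,"dz":-40,"turn":0,"jaw":0}
    - {"dx":0,"dy":0,"dz":-40,"turn":0,"jaw":0}

```text
time: 6.63
tool_pos: [0.5125, -0.1852, 0.1282]
tool_rot: [0.002, 0.879, 0.477, 0.001]
contact_force: [-0.3, -0.2, 1.1]
gripper_width: 0.999
grasp_force: 0.0
```

```bash
python3 go.py .511 -.1845 .127 -.576
python3 - <<'E'
from h import *
b=grab_frame("scene");save(b,"pics/placed.png",(160,100,340,250),3)
E
```

```text
d mm [-0.2 -1.6  1.2] turn 0.0 | pos [ 0.5125 -0.1852  0.1282] ya -0.576 zaxis [ 0.005 -0.002 -1.   ] t 6.6333 F [-0.3 -0.2  1.1] q6 0.093 w 0.999 g 0.0
```

View pics/placed.png

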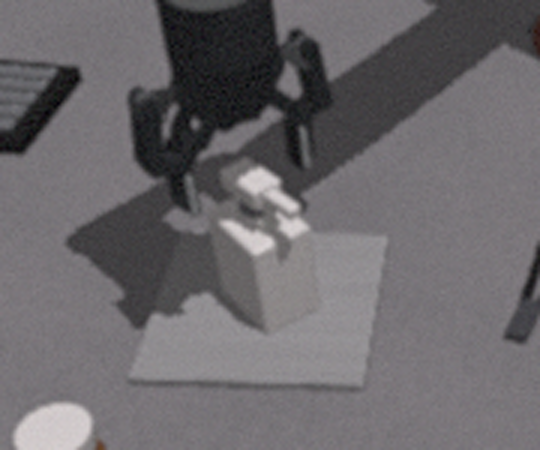

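The dispenser is upright near the plate's middle, released, with its foot around crop (268,330). The open fingers straddle the head at (258,182). Now closing on the head.

Request:
apply_moves:
  series:
    - {"dx":0,"dy":0,"dz":-1,"turn":0,"jaw":0.2}
    - {"dx":0,"dy":0,"dz":-1,"turn":0,"jaw":0.4}
    - {"dx":0,"dy":0,"dz":-1,"turn":0,"jaw":0.55}
    - {"dx":0,"dy":0,"dz":-1,"turn":0,"jaw":0.65}
    - {"dx":0,"dy":0,"dz":-1,"turn":0,"jaw":0.75}

```text
time: 7.1
tool_pos: [0.5103, -0.184, 0.1257]
tool_rot: [-0.001, 0.879, 0.477, -0.0]
contact_force: [-2.4, 2.7, 2.9]
gripper_width: 0.296
grasp_force: 31.2
```

Request:
apply_moves:
  series:
    - {"dx":0,"dy":0,"dz":0,"turn":0,"jaw":0.8}
    - {"dx":0,"dy":0,"dz":0,"turn":0,"jaw":0.8}

```text
time: 7.27
tool_pos: [0.5103, -0.184, 0.1259]
tool_rot: [-0.001, 0.879, 0.477, -0.0]
contact_force: [-1.1, 1.2, -0.4]
gripper_width: 0.297
grasp_force: 61.0
```

```bash
python3 go.py .511 -.1845 .127 -.576; python3 -c "from plant import state;print(state()['ft_torque'])"
```

```text
d mm [ 0.   0.9 -1.1] turn -0.0 | pos [ 0.5103 -0.184   0.1259] ya -0.576 zaxis [-0.002  0.001 -1.   ] t 7.2667 F [-1.1  1.2 -0.4] q6 0.093 w 0.297 g 61.01661972468719
[ 0.25885145  0.39411064 -0.03083571]
```

Request:
apply_moves:
  series:
    - {"dx":0,"dy":0,"dz":0,"turn":-0.1,"jaw":0.8}
    - {"dx":0,"dy":0,"dz":0,"turn":-0.2,"jaw":0.8}
    - {"dx":0,"dy":0,"dz":0,"turn":-0.3,"jaw":0.8}
    - {"dx":0,"dy":0,"dz":0,"turn":-0.4,"jaw":0.8}
    - {"dx":0,"dy":0,"dz":0,"turn":-0.5,"jaw":0.8}

```text
time: 7.68
tool_pos: [0.5102, -0.184, 0.126]
tool_rot: [-0.001, 0.732, 0.682, -0.0]
contact_force: [-1.9, 2.0, 0.6]
gripper_width: 0.295
grasp_force: 61.2
```

Request:
apply_moves:
  series:
    - {"dx":0,"dy":0,"dz":0,"turn":-0.1,"jaw":0.8}
    - {"dx":0,"dy":0,"dz":0,"turn":-0.2,"jaw":0.8}
    - {"dx":0,"dy":0,"dz":0,"turn":-0.3,"jaw":0.8}
    - {"dx":0,"dy":0,"dz":0,"turn":-0.4,"jaw":0.8}
    - {"dx":0,"dy":0,"dz":0,"turn":-0.5,"jaw":0.8}

```text
time: 8.1
tool_pos: [0.5105, -0.1846, 0.1259]
tool_rot: [-0.0, 0.54, 0.841, -0.0]
contact_force: [-0.5, -0.9, -0.6]
gripper_width: 0.292
grasp_force: 60.8
```

```bash
python3 go.py .511 -.1845 .127 .824; python3 -c "from plant import state;print(state()['ft_torque'])"
```

```text
d mm [-0.1  0.5 -1.1] turn -0.395 | pos [ 0.5105 -0.1846  0.1259] ya 0.429 zaxis [-0.    -0.001 -1.   ] t 8.1 F [-0.5 -0.9 -0.6] q6 -0.912 w 0.292 g 60.835778668988496
[-0.17273312  0.13592826 -0.02441283]
```

Request:
apply_moves:
  series:
    - {"dx":0,"dy":0,"dz":0,"turn":-0.07,"jaw":0.8}
    - {"dx":0,"dy":0,"dz":0,"turn":-0.14,"jaw":0.8}
    - {"dx":0,"dy":0,"dz":0,"turn":-0.21,"jaw":0.8}
    - {"dx":0,"dy":0,"dz":0,"turn":-0.28,"jaw":0.8}
    - {"dx":0,"dy":0,"dz":0,"turn":-0.34,"jaw":0.8}

```text
time: 8.52
tool_pos: [0.5105, -0.1847, 0.1259]
tool_rot: [-0.0, 0.391, 0.92, -0.0]
contact_force: [-1.6, -0.4, -1.0]
gripper_width: 0.291
grasp_force: 60.9
```

```bash
python3 go.py .511 -.1845 .127 .824; python3 -c "from plant import state;print(state()['ft_torque'])"
```

```text
d mm [-0.2  0.5 -1.1] turn -0.057 | pos [ 0.5105 -0.1847  0.1259] ya 0.767 zaxis [-0.001 -0.001 -1.   ] t 8.5167 F [-1.6 -0.4 -1. ] q6 -1.251 w 0.291 g 60.894325075205415
[-0.13986634  0.2271257  -0.0213485 ]
```

Request:
apply_moves:
  series:
    - {"dx":0,"dy":0,"dz":0,"turn":-0.03,"jaw":0.8}
    - {"dx":0,"dy":0,"dz":0,"turn":-0.06,"jaw":0.8}
    - {"dx":0,"dy":0,"dz":0,"turn":-0.06,"jaw":0.8}

```text
time: 8.77
tool_pos: [0.5104, -0.1846, 0.1259]
tool_rot: [-0.0, 0.365, 0.931, -0.0]
contact_force: [-1.2, -1.3, -1.0]
gripper_width: 0.295
grasp_force: 60.9
```

```bash
python3 go.py .511 -.1845 .127 .824; python3 -c "from plant import state;print(state()['ft_torque'])"
```

```text
d mm [-0.4  0.5 -1.1] turn 0.0 | pos [ 0.5104 -0.1846  0.1259] ya 0.824 zaxis [-0.001 -0.001 -1.   ] t 8.7667 F [-1.2 -1.3 -1. ] q6 -1.308 w 0.295 g 60.92254553223029
[-0.18330202  0.24103763 -0.01151453]
```

Request:
apply_moves:
  series:
    - {"dx":0,"dy":0,"dz":0,"turn":-0.03,"jaw":0.8}
    - {"dx":0,"dy":0,"dz":0,"turn":-0.06,"jaw":0.8}
    - {"dx":0,"dy":0,"dz":0,"turn":-0.06,"jaw":0.8}

```text
time: 9.02
tool_pos: [0.5106, -0.1846, 0.126]
tool_rot: [-0.0, 0.337, 0.942, -0.0]
contact_force: [-1.4, -0.4, -1.8]
gripper_width: 0.291
grasp_force: 60.8
```

```bash
python3 -c "from plant import state;print(state()['ft_torque'],state()['contact_force'])"
```

```text
[-0.22966977  0.13986869  0.00034566] [-1.36058419 -0.36117107 -1.79308333]
```

Request:
apply_moves:
  series:
    - {"dx":0,"dy":0,"dz":0,"turn":-0.03,"jaw":0.8}
    - {"dx":0,"dy":0,"dz":0,"turn":-0.05,"jaw":0.8}
    - {"dx":0,"dy":0,"dz":0,"turn":-0.05,"jaw":0.8}

```text
time: 9.27
tool_pos: [0.5107, -0.1842, 0.1259]
tool_rot: [-0.0, 0.313, 0.95, 0.0]
contact_force: [0.9, -0.3, -2.9]
gripper_width: 0.293
grasp_force: 60.5
```

```bash
python3 go.py .511 -.1845 .127 .824;python3 -c "from plant import state;print(state()['ft_torque'])"
```

```text
d mm [-0.4 -0.1 -1.1] turn 0.109 | pos [ 0.5107 -0.1842  0.1259] ya 0.933 zaxis [ 0.  0. -1.] t 9.2667 F [ 0.9 -0.3 -2.9] q6 -1.417 w 0.293 g 60.52983922418207
[-0.04252318 -0.18663817  0.0147379 ]
```

Request:
apply_moves:
  series:
    - {"dx":0,"dy":0,"dz":0,"turn":0,"jaw":0.6}
    - {"dx":0,"dy":0,"dz":0,"turn":0,"jaw":0.4}
    - {"dx":0,"dy":0,"dz":0,"turn":0,"jaw":0.2}
    - {"dx":0,"dy":0,"dz":0,"turn":0,"jaw":0}
    - {"dx":0,"dy":0,"dz":0,"turn":0,"jaw":0}

```text
time: 9.68
tool_pos: [0.511, -0.1844, 0.1267]
tool_rot: [0.0, 0.313, 0.95, -0.0]
contact_force: [1.0, 0.5, 0.4]
gripper_width: 0.946
grasp_force: 0.0
```

Request:
apply_moves:
  series:
    - {"dx":0,"dy":0,"dz":-35,"turn":0,"jaw":0}
    - {"dx":0,"dy":0,"dz":-75,"turn":0,"jaw":0}
    - {"dx":0,"dy":0,"dz":-100,"turn":0,"jaw":0}
    - {"dx":0,"dy":0,"dz":-100,"turn":0,"jaw":0}
    - {"dx":0,"dy":0,"dz":-100,"turn":0,"jaw":0}

```text
time: 10.1
tool_pos: [0.512, -0.1849, 0.2291]
tool_rot: [0.003, 0.313, 0.95, -0.0]
contact_force: [0.2, 0.3, -0.8]
gripper_width: 0.999
grasp_force: 0.0
```

```bash
python3 go.py .511 -.1845 .226 .824
python3 - <<'E'
from h import *
b=grab_frame("scene");c=(205,135,295,225);save(b,"pics/s1.png",c,4.4)
f=grab_frame("top");save(f,"pics/t1.png",(362,185,452,275),4.4)
cv2.imwrite("pics/u1.png",np.hstack([cv2.imread("pics/s1.png"),cv2.imread("pics/t1.png")]))
E
```

```text
d mm [ 1.  -0.2  3.1] turn 0.11 | pos [ 0.512  -0.1849  0.2291] ya 0.934 zaxis [ 0.005 -0.002 -1.   ] t 10.1 F [ 0.2  0.3 -0.8] q6 -1.417 w 0.999 g 0.0
```

View pics/u1.png

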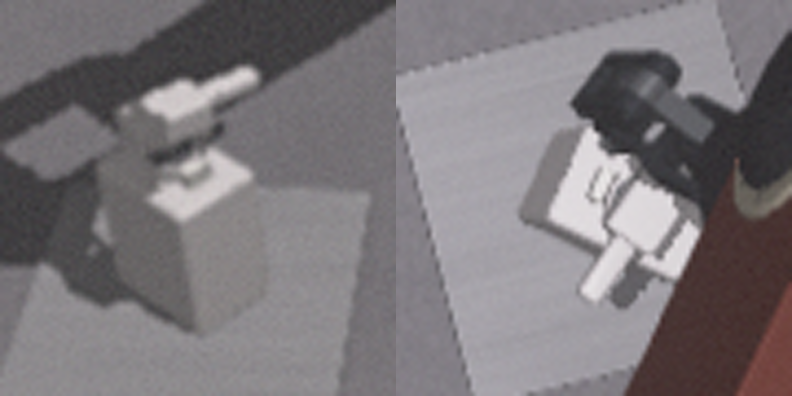

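The head has turned. In the top crop the spout points lower-left, from (632,240) to (592,300), while the body's long edge runs (545,220)–(670,278). I'll compute the angles.

```bash
python3 - <<'E'
from h import *
b=grab_frame("scene");f=grab_frame("top")
def ang(f,o,p,q,z,s=4.4):
    P,Q=[back(f,(np.array(u,float)+.5)/s-.5+o,z)[:2] for u in(p,q)];d=Q-P
    return np.degrees(np.arctan2(d[1],d[0])).round(1),(np.linalg.norm(d)*1000).round(1),P.round(4),Q.round(4)
T=(362-396/4.4,185);S=(205,135)
print("long edge",ang(f,T,(670,278),(545,220),.092))
print("top-left short edge",ang(f,T,(545,220),(585,128),.092))
print("spout",ang(f,T,(632,240),(592,300),.123))
print("head side",ang(f,T,(640,172),(607,225),.132),ang(f,T,(690,195),(660,252),.132))
print("scene spout",ang(b,S,(195,100),(255,74),.123))
print("scene front edge",ang(b,S,(187,220),(258,172),.092),ang(b,S,(198,335),(265,288),.008))
E
python3 go.py .5115 -.185 .226 .824
```

```text
long edge (np.float64(66.4), np.float64(65.0), array([ 0.4746, -0.2015]), array([ 0.5006, -0.1419]))
top-left short edge (np.float64(-23.0), np.float64(48.4), array([ 0.5006, -0.1419]), array([ 0.5451, -0.1608]))
spout (np.float64(146.7), np.float64(33.2), array([ 0.4926, -0.1759]), array([ 0.4648, -0.1576]))
head side (np.float64(148.5), np.float64(28.6), array([ 0.5236, -0.1773]), array([ 0.4993, -0.1623])) (np.float64(152.5), np.float64(29.4), array([ 0.5137, -0.1999]), array([ 0.4877, -0.1863]))
scene spout (np.float64(147.0), np.float64(36.6), array([ 0.4894, -0.1797]), array([ 0.4588, -0.1597]))
scene front edge (np.float64(158.9), np.float64(50.0), array([ 0.5461, -0.1612]), array([ 0.4994, -0.1433])) (np.float64(157.6), np.float64(49.5), array([ 0.5435, -0.1684]), array([ 0.4978, -0.1496]))
d mm [-2.   0.1 -1.8] turn 0.11 | pos [ 0.5099 -0.1839  0.2242] ya 0.934 zaxis [-0.003  0.002 -1.   ] t 10.3 F [-0.6 -0.9  0.3] q6 -1.417 w 1.002 g 0.0
```

The spout is at 147° and the bottle +x at about 67°, so the collar is turned 80° and sits at its stop. Now pressing with the jaws shut.

Request:
apply_moves:
  series:
    - {"dx":0,"dy":0,"dz":0,"turn":0,"jaw":1}
    - {"dx":0,"dy":0,"dz":0,"turn":0,"jaw":1}
    - {"dx":0,"dy":0,"dz":0,"turn":0,"jaw":1}
    - {"dx":0,"dy":0,"dz":0,"turn":0,"jaw":1}
    - {"dx":0,"dy":0,"dz":0,"turn":0,"jaw":1}

```text
time: 10.72
tool_pos: [0.5107, -0.1843, 0.2261]
tool_rot: [-0.0, 0.313, 0.95, 0.0]
contact_force: [-0.2, -0.3, 0.1]
gripper_width: 0.3
grasp_force: 0.0
```

Request:
apply_moves:
  series:
    - {"dx":0,"dy":0,"dz":0,"turn":0,"jaw":1}
    - {"dx":0,"dy":0,"dz":0,"turn":0,"jaw":1}
    - {"dx":0,"dy":0,"dz":0,"turn":0,"jaw":1}

```text
time: 10.97
tool_pos: [0.5108, -0.1844, 0.2264]
tool_rot: [0.0, 0.313, 0.95, -0.0]
contact_force: [0.1, -0.5, 0.2]
gripper_width: -0.002
grasp_force: 0.0
```

```bash
python3 go.py .5095 -.1845 .157 .934
```

```text
d mm [ 1.  -0.9 69.4] turn -0.0 | pos [ 0.5108 -0.1844  0.2264] ya 0.934 zaxis [ 0. -0. -1.] t 10.9667 F [ 0.1 -0.5  0.2] q6 -1.417 w -0.002 g 0.0
```

Request:
apply_moves:
  series:
    - {"dx":1,"dy":-1,"dz":25,"turn":0,"jaw":1}
    - {"dx":1,"dy":-1,"dz":50,"turn":0,"jaw":1}
    - {"dx":1,"dy":-1,"dz":65,"turn":0,"jaw":1}
    - {"dx":1,"dy":-1,"dz":69,"turn":0,"jaw":1}
    - {"dx":1,"dy":-1,"dz":69,"turn":0,"jaw":1}

```text
time: 11.38
tool_pos: [0.5085, -0.1841, 0.1558]
tool_rot: [-0.002, 0.313, 0.95, 0.0]
contact_force: [0.5, -0.4, 0.6]
gripper_width: 0.0
grasp_force: 0.0
```

Request:
apply_moves:
  series:
    - {"dx":0,"dy":0,"dz":2,"turn":0,"jaw":1}
    - {"dx":0,"dy":0,"dz":4,"turn":0,"jaw":1}
    - {"dx":0,"dy":0,"dz":6,"turn":0,"jaw":1}
    - {"dx":0,"dy":0,"dz":8,"turn":0,"jaw":1}
    - {"dx":0,"dy":0,"dz":8,"turn":0,"jaw":1}

```text
time: 11.8
tool_pos: [0.5101, -0.1849, 0.1503]
tool_rot: [0.001, 0.313, 0.95, -0.0]
contact_force: [0.7, -0.5, 3.1]
gripper_width: 0.003
grasp_force: 1.5
```

```bash
python3 go.py .5095 -.1845 .142 .934
```

```text
d mm [ 0.7 -0.   8.3] turn -0.0 | pos [ 0.5101 -0.1849  0.1503] ya 0.934 zaxis [ 0.002 -0.001 -1.   ] t 11.8 F [ 0.7 -0.5  3.1] q6 -1.419 w 0.003 g 1.5151298021964976
```

Contact at about 3 N, matching the spring preload. Pressing on down.

Request:
apply_moves:
  series:
    - {"dx":0,"dy":0,"dz":2,"turn":0,"jaw":1}
    - {"dx":0,"dy":0,"dz":4,"turn":0,"jaw":1}
    - {"dx":0,"dy":0,"dz":6,"turn":0,"jaw":1}
    - {"dx":0,"dy":0,"dz":7,"turn":0,"jaw":1}
    - {"dx":0,"dy":0,"dz":7,"turn":0,"jaw":1}

```text
time: 12.22
tool_pos: [0.5101, -0.1849, 0.1434]
tool_rot: [0.001, 0.313, 0.95, -0.0]
contact_force: [-1.3, 0.7, 7.1]
gripper_width: -0.001
grasp_force: 3.4
```

Request:
apply_moves:
  series:
    - {"dx":0,"dy":0,"dz":0.7,"turn":0,"jaw":1}
    - {"dx":0,"dy":0,"dz":1.4,"turn":0,"jaw":1}
    - {"dx":0,"dy":0,"dz":1.4,"turn":0,"jaw":1}

```text
time: 12.47
tool_pos: [0.5101, -0.1849, 0.1423]
tool_rot: [0.001, 0.313, 0.95, -0.0]
contact_force: [-1.0, 0.9, 6.9]
gripper_width: 0.002
grasp_force: 3.7
```

```bash
python3 go.py .5095 -.1845 .142 .934
```

```text
d mm [ 0.8 -0.   0.3] turn 0.0 | pos [ 0.5101 -0.1849  0.1423] ya 0.934 zaxis [ 0.002 -0.001 -1.   ] t 12.4667 F [-1.   0.9  6.9] q6 -1.419 w 0.002 g 3.6996025691041723
```

Near the stop. Continuing until the force rises clearly.

Request:
apply_moves:
  series:
    - {"dx":0,"dy":0,"dz":0.6,"turn":0,"jaw":1}
    - {"dx":0,"dy":0,"dz":1.2,"turn":0,"jaw":1}
    - {"dx":0,"dy":0,"dz":1.2,"turn":0,"jaw":1}

```text
time: 12.72
tool_pos: [0.5103, -0.185, 0.142]
tool_rot: [0.001, 0.313, 0.95, -0.0]
contact_force: [-2.4, 1.2, 10.9]
gripper_width: -0.001
grasp_force: 5.5
```

```bash
python3 go.py .5095 -.1845 .142 .934
```

```text
d mm [ 0.9 -0.1 -0. ] turn 0.0 | pos [ 0.5103 -0.185   0.142 ] ya 0.934 zaxis [ 0.002 -0.001 -1.   ] t 12.7167 F [-2.4  1.2 10.9] q6 -1.419 w -0.001 g 5.471383475814946
```

Request:
apply_moves:
  series:
    - {"dx":0,"dy":0,"dz":0.6,"turn":0,"jaw":1}
    - {"dx":0,"dy":0,"dz":1,"turn":0,"jaw":1}
    - {"dx":0,"dy":0,"dz":1,"turn":0,"jaw":1}

```text
time: 12.97
tool_pos: [0.5106, -0.1851, 0.1419]
tool_rot: [0.001, 0.313, 0.95, -0.0]
contact_force: [-3.9, 2.1, 14.8]
gripper_width: -0.002
grasp_force: 7.2
```

Request:
apply_moves:
  series:
    - {"dx":0,"dy":0,"dz":-4,"turn":0,"jaw":1}
    - {"dx":0,"dy":0,"dz":-9,"turn":0,"jaw":1}
    - {"dx":0,"dy":0,"dz":-15,"turn":0,"jaw":1}
    - {"dx":0,"dy":0,"dz":-40,"turn":0,"jaw":1}
    - {"dx":0,"dy":0,"dz":-75,"turn":0,"jaw":1}

```text
time: 13.38
tool_pos: [0.5067, -0.1832, 0.2096]
tool_rot: [-0.005, 0.313, 0.95, 0.001]
contact_force: [1.5, -0.9, -0.3]
gripper_width: 0.001
grasp_force: 0.0
```

```bash
python3 go.py .4 .05 .26 .934
```

```text
d mm [224.9 124.  -48.4] turn -0.0 | pos [ 0.5067 -0.1832  0.2096] ya 0.934 zaxis [-0.009  0.005 -1.   ] t 13.3833 F [ 1.5 -0.9 -0.3] q6 -1.419 w 0.001 g 0.0
```

Pressed firmly on the stop (14.8 N with no further travel) and released. Retreating for a final look.

Request:
apply_moves:
  series:
    - {"dx":0,"dy":0,"dz":-30,"turn":0,"jaw":1}
    - {"dx":30,"dy":16,"dz":-45,"turn":0,"jaw":1}
    - {"dx":60,"dy":33,"dz":-45,"turn":0,"jaw":1}
    - {"dx":95,"dy":52,"dz":-45,"turn":0,"jaw":1}
    - {"dx":130,"dy":72,"dz":-45,"turn":0,"jaw":1}

```text
time: 13.8
tool_pos: [0.4465, -0.0484, 0.2582]
tool_rot: [-0.0, 0.314, 0.949, 0.0]
contact_force: [1.0, 1.7, 0.3]
gripper_width: -0.001
grasp_force: 0.0
```

Request:
apply_moves:
  series:
    - {"dx":30,"dy":16,"dz":0,"turn":0,"jaw":1}
    - {"dx":60,"dy":33,"dz":0,"turn":0,"jaw":1}
    - {"dx":90,"dy":50,"dz":0,"turn":0,"jaw":1}
    - {"dx":100,"dy":60,"dz":0,"turn":0,"jaw":1}
    - {"dx":100,"dy":60,"dz":0,"turn":0,"jaw":1}

```text
time: 14.22
tool_pos: [0.4016, 0.0606, 0.2579]
tool_rot: [-0.001, 0.311, 0.95, 0.0]
contact_force: [-0.1, -0.6, 0.3]
gripper_width: -0.004
grasp_force: 0.0
```

Run:
```python
from h import *
f=grab_frame("top");b=grab_frame("scene")
save(f,"pics/t2.png",(290,80,470,290),2.4);save(b,"pics/s2.png",(160,130,360,340),2.057)
A=cv2.imread("pics/t2.png");B=cv2.imread("pics/s2.png");h=430
cv2.imwrite("pics/fin.png",np.hstack([cv2.resize(A,(int(A.shape[1]*h/A.shape[0]),h)),cv2.resize(B,(410,h))]))
```

```text
(no output)
```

View pics/fin.png

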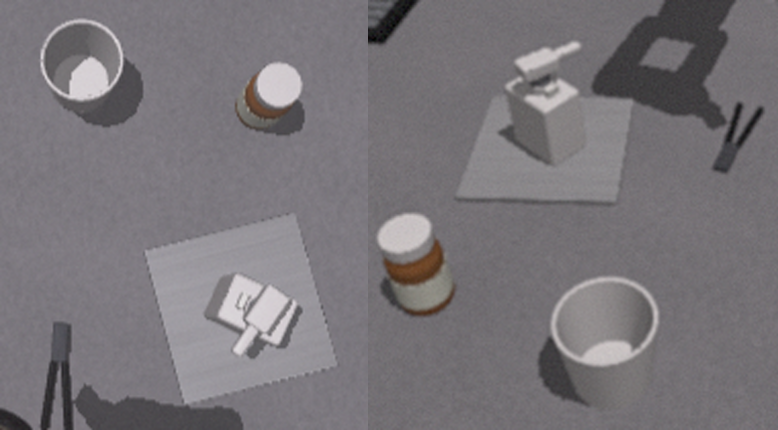

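The dispenser stands near the middle of the plate at about (255,310). The head is up, the spout is about 80° from the lug, and the bystanders haven't moved.

```bash
python3 -c "from plant import ticket;print(ticket.job_done())"
```

```text
the job is handed in; nothing more can be done
None
```

The job is handed in: the white dispenser stands upright near the plate's middle, unlocked to its stop, and its head was pressed fully down and sprang back; tub, jar and cutters show undisturbed in the final pictures; the torch was out of frame, but the arm never went near it.

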